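# Find the tin that still holds screws

## Task

Four identical closed tins stand in the sloping wooden rack; three are empty and one is still full of screws, which only its weight tells. Find the full tin by lifting them, and set it down gently, upright, in the flat grey tray. In the end the empty tins must stand in the rack as before, and the squat white can and the other things on the bench must be left alone; do not lay any tin over or drop it.

Things in the scene. Friction and masses are not known exactly. Their poses are not given: they have to be found in the camera images.
- tin_a_mid (a point): one of four look-alike closed round tins, bare metal, blank paper band, dark lid, 60 mm diameter, 90 mm tall; point: its centre, half-way up its axis; z runs from base to lid (in the rack it leans 30 degrees towards the rack's front). Empty: 0.11 to 0.18 kg, full: 0.5 to 0.7 kg; neither looks nor name tell which
- tin_b_mid (a point): one of four look-alike closed round tins, bare metal, blank paper band, dark lid, 60 mm diameter, 90 mm tall; point: its centre, half-way up its axis; z runs from base to lid (in the rack it leans 30 degrees towards the rack's front). Empty: 0.11 to 0.18 kg, full: 0.5 to 0.7 kg; neither looks nor name tell which
- tin_c_mid (a point): one of four look-alike closed round tins, bare metal, blank paper band, dark lid, 60 mm diameter, 90 mm tall; point: its centre, half-way up its axis; z runs from base to lid (in the rack it leans 30 degrees towards the rack's front). Empty: 0.11 to 0.18 kg, full: 0.5 to 0.7 kg; neither looks nor name tell which
- tin_d_mid (a point): one of four look-alike closed round tins, bare metal, blank paper band, dark lid, 60 mm diameter, 90 mm tall; point: its centre, half-way up its axis; z runs from base to lid (in the rack it leans 30 degrees towards the rack's front). Empty: 0.11 to 0.18 kg, full: 0.5 to 0.7 kg; neither looks nor name tell which
- rack: fixed wooden rack, 500 mm wide (its y), 90 mm deep; origin: centre of its underside on the bench; x points away from its front, z up. Its board slopes up at 30 degrees from front (-x) to back (+x), outward normal (-0.5, 0, 0.866) in the rack's frame. A lip along the front edge stands 30 mm proud of the board, 2 mm from the tins' sides. Nothing is above the rack
- rack_board (a point): point on the board's surface, 60 mm above the rack's origin, same axes as the rack. Five places at y = -0.2, -0.1, 0, 0.1, 0.2 m, parted by strips 6 mm thick and 12 mm high, hold the four tins and the squat can in any order, 40 mm free between them. A tin in place has its base centre at (0, y, 0) and its centre at (-0.0225, y, 0.039) here
- tray: fixed open grey tray, 150 mm (x) by 140 mm (y) outside, 18 mm high, walls and floor 5 mm thick, empty; origin at the centre of its underside on the bench, z up. A tin standing in it has its centre 50 mm above the origin
- squat_can_mid (a point): bystander: squat white plastic can, 62 mm diameter, 56 mm tall, standing in the fifth place of the rack; point at its centre
- hammer_at (a point): bystander: hammer 260 mm long lying on the bench in front of the rack, under 60 mm high; point under its middle
- tape_roll: bystander: ring of paper tape, 90 mm diameter, 24 mm high, lying flat; origin at the centre of its underside
- offcut: bystander: wood block 150 x 70 x 35 mm; origin at the centre of its underside
- glue: bystander: white bottle, 56 mm diameter, 130 mm tall; origin at the centre of its underside
- wrench_at (a point): bystander: wrench 160 mm long lying on the bench; point near its middle
Not all that is in view belongs to the job. There is more than one size of the tray; the one meant has the size given above.

How it is judged (in metres and radians):
On the way:
1. a tin is lifted clear of the rack (z of any of tin_a_mid, tin_b_mid, tin_c_mid, tin_d_mid in the frame of rack above 0.13 m), for 0.2 s.
At the end, for the whole second after the job is handed in: the full tin (weighing over 3.5 N) stands upright (6 degrees), at rest on the tray floor, centre within 55 mm (tray x) and 50 mm (tray y) of the tray's; each empty tin stands at rest in the rack, base on the sloping board and leaning with it (23 to 37 degrees) (((x of tin_a_mid in the frame of tray between -0.055 and 0.055 m and y of tin_a_mid in the frame of tray between -0.05 and 0.05 m and z of tin_a_mid in the frame of tray between 0.035 and 0.062 m and angle between tin_a_mid's own z axis and vertical below 0.1 rad and contact force between tin_a and tray above 3.5 N) or (x of tin_b_mid in the frame of tray between -0.055 and 0.055 m and y of tin_b_mid in the frame of tray between -0.05 and 0.05 m and z of tin_b_mid in the frame of tray between 0.035 and 0.062 m and angle between tin_b_mid's own z axis and vertical below 0.1 rad and contact force between tin_b and tray above 3.5 N) or (x of tin_c_mid in the frame of tray between -0.055 and 0.055 m and y of tin_c_mid in the frame of tray between -0.05 and 0.05 m and z of tin_c_mid in the frame of tray between 0.035 and 0.062 m and angle between tin_c_mid's own z axis and vertical below 0.1 rad and contact force between tin_c and tray above 3.5 N) or (x of tin_d_mid in the frame of tray between -0.055 and 0.055 m and y of tin_d_mid in the frame of tray between -0.05 and 0.05 m and z of tin_d_mid in the frame of tray between 0.035 and 0.062 m and angle between tin_d_mid's own z axis and vertical below 0.1 rad and contact force between tin_d and tray above 3.5 N)) and ((x of tin_a_mid in the frame of tray between -0.055 and 0.055 m and y of tin_a_mid in the frame of tray between -0.05 and 0.05 m and z of tin_a_mid in the frame of tray between 0.035 and 0.062 m and angle between tin_a_mid's own z axis and vertical below 0.1 rad and contact force between tin_a and tray above 3.5 N) or (x of tin_a_mid in the frame of rack between -0.04 and 0.002 m and y of tin_a_mid in the frame of rack between -0.25 and 0.25 m and z of tin_a_mid in the frame of rack between 0.085 and 0.115 m and angle between the z axis of tin_a_mid and the z axis of rack, either way round between 0.4 and 0.65 rad)) and ((x of tin_b_mid in the frame of tray between -0.055 and 0.055 m and y of tin_b_mid in the frame of tray between -0.05 and 0.05 m and z of tin_b_mid in the frame of tray between 0.035 and 0.062 m and angle between tin_b_mid's own z axis and vertical below 0.1 rad and contact force between tin_b and tray above 3.5 N) or (x of tin_b_mid in the frame of rack between -0.04 and 0.002 m and y of tin_b_mid in the frame of rack between -0.25 and 0.25 m and z of tin_b_mid in the frame of rack between 0.085 and 0.115 m and angle between the z axis of tin_b_mid and the z axis of rack, either way round between 0.4 and 0.65 rad)) and ((x of tin_c_mid in the frame of tray between -0.055 and 0.055 m and y of tin_c_mid in the frame of tray between -0.05 and 0.05 m and z of tin_c_mid in the frame of tray between 0.035 and 0.062 m and angle between tin_c_mid's own z axis and vertical below 0.1 rad and contact force between tin_c and tray above 3.5 N) or (x of tin_c_mid in the frame of rack between -0.04 and 0.002 m and y of tin_c_mid in the frame of rack between -0.25 and 0.25 m and z of tin_c_mid in the frame of rack between 0.085 and 0.115 m and angle between the z axis of tin_c_mid and the z axis of rack, either way round between 0.4 and 0.65 rad)) and ((x of tin_d_mid in the frame of tray between -0.055 and 0.055 m and y of tin_d_mid in the frame of tray between -0.05 and 0.05 m and z of tin_d_mid in the frame of tray between 0.035 and 0.062 m and angle between tin_d_mid's own z axis and vertical below 0.1 rad and contact force between tin_d and tray above 3.5 N) or (x of tin_d_mid in the frame of rack between -0.04 and 0.002 m and y of tin_d_mid in the frame of rack between -0.25 and 0.25 m and z of tin_d_mid in the frame of rack between 0.085 and 0.115 m and angle between the z axis of tin_d_mid and the z axis of rack, either way round between 0.4 and 0.65 rad)) and linear speed of each of tin_a, tin_b, tin_c, tin_d below 0.02 m/s); the robot touches nothing.
It fails at once if a tin is laid over (its axis more than 70 degrees from vertical) (angle between any of tin_a_mid, tin_b_mid, tin_c_mid, tin_d_mid's own z axis and vertical above 1.22 rad).
It fails at once if a tin is slammed into the tray or rack (contact above 80 N) (contact force between any of tin_a, tin_b, tin_c, tin_d and rack above 80 N or contact force between any of tin_a, tin_b, tin_c, tin_d and tray above 80 N).
It fails at once if a tin is dropped: it falls free of the fingers faster than 0.6 m/s (a drop of some 20 mm) ((linear speed of tin_a above 0.6 m/s and contact force between tin_a and the fingers below 0.3 N) or (linear speed of tin_b above 0.6 m/s and contact force between tin_b and the fingers below 0.3 N) or (linear speed of tin_c above 0.6 m/s and contact force between tin_c and the fingers below 0.3 N) or (linear speed of tin_d above 0.6 m/s and contact force between tin_d and the fingers below 0.3 N)).
It fails at once if the squat can, hammer, tape roll, offcut, glue bottle or wrench is moved by more than 30 mm (distance of any of squat_can_mid, hammer_at, tape_roll, offcut, glue, wrench_at from where it was at the start of the episode above 0.03 m).
It also fails if it takes over 72 s, if anything falls off the work surface, if the arm or the gripper's body presses on something with over 40 N, if the wrist force passes 120 N, or if a joint passes its speed limit or range.

## Robot

A 7-joint arm with a two-finger parallel gripper is mounted at the origin on the work surface. World frame = base frame: x ahead of the robot, y to its left, z up, the work surface at z = 0. Lengths are in mm, angles in degrees, forces in N, time in s.
With the tool pointing down it reaches from about 425 to 1025 mm from the base axis. Payload 9.4 kg.
Tool frame: the origin (TCP) lies between the finger pads; the fingertips stand robot.tip_extent ahead of it and the grasp point (between the pads) lies 6 mm ahead of it (robot.tip_extent is the distance from the TCP to the fingertips, in mm); z points along the fingers, x is the direction in which the jaws open and shut, and the axes are right-handed (so a half turn about z gives the same grasp; the last joint's range is limited). The gripper opens to 93 mm and grips with 3 to 60 N. Pads are 15 mm wide; open, the fingers measure 128 mm over their backs; the gripper's body (75 mm by 188 mm) begins 65 mm behind the grasp point.
Start: joints at [-68.337, 34.337, -0.143, 91.639, 0.103, 54.024, -4.572], TCP at [318.483, 651.301, 243.618] pointing down, gripper open.
Joint ranges: [-147.43, 147.43], [-19.82, 112.94], [-74.19, 73.91], [6.32, 146.72], [-59.91, 239.91], [6.04, 106.73], [-150.56, 150.56]. Speed limits (degrees/s): [127.2, 127.2, 172.46, 172.46, 180, 180, 180].

## Interface

Orientations are given as a 3x3 rotation matrix whose columns are the frame's x, y, z axes.
In Python, from workcell import robot gives the robot as it stands.
- The arm moves only by the shell command python3 -m inch 'ROWS' [OPENING] [FORCE]. ROWS is JSON, a list of rows, each a list of 4 numbers: the shift along the world's x, y, z scaled (see below), then the turn about the world's z scaled (see below). A call has 1 to 8 rows; each row shifts and turns the commanded pose from where the row before left it; what a row does not reach is not made up. The controller multiplies each number of a shift by 3 cm and each number of a turn by 6 degrees. A row lasts 1/10 s, in which the tool goes at most 50 mm and 8.59 degrees, less where a joint would pass 70% of its speed; a pose out of reach is approached as far as the arm can. A call with a number of a shift or a turn outside -1 to 1 is refused whole. A call with a gripper value outside its range is refused whole. OPENING is the finger opening in mm, from 0 to 93, set as the call begins (- or left out, the last holds). The fingers move at their own pace and stop on an object; FORCE is the grip in N (left out, the last holds). Time passes only in rows, so rows that do not move let the fingers close. It gives the time, the measured TCP pose, the force and the opening at its end, in the units of the state.
- robot.get_obs(): the state, without advancing time (a new reading comes with each control period).
- robot.snapshot(name): name is "side" or "top"; returns a dict with "frame" (420x560x3 uint8, red, green, blue), "fov_y" (degrees; the focal length in pixels is half the picture's height over the tangent of half this angle, whatever the lens; pixels are square), "cx", "cy" (the principal point, pixels), "xyz" and "rotation" of the camera in the world. Camera axes: x right, y up, looking along -z (the intrinsics and any distortion apply to the point x, -y, -z); pixel columns grow to the right and rows downward; lengths in mm; the calibration is good to about 2 mm. A picture is of the moment at which its call begins. There is no depth.
- robot.finish_job(): hands the job in, once; it reports no verdict.
The state is a dict: "time_s": time; "qpos": joint angles; "qd": joint speeds; "tau": joint torques, N m; "eef_pos": TCP position; "tool_rot": TCP orientation; "contact_force": force on the tool from outside, world axes, zero at the start; "torque": the same for the moment, N m; "gripper_width": finger opening in mm.
Only numpy, scipy, OpenCV 4.12 (cv2) and the standard library are available. Lean on these libraries where they do the work, as an engineer would, in place of code of your own. Each camera call takes 0.05 s, during which the arm holds its last target.

## Working session

There is one attempt and no reset: what is moved stays moved. The work goes in short steps, Python scripts to look and compute and a shell command to move; the robot and the scene stay as the last step left them, time stands still between calls to the robot, and variables do not carry over. Pictures are saved under pics/ and viewed, and the job is handed in when it is done.

```bash
ls; mkdir -p pics
python3 - <<'E'
from workcell import robot
import cv2
o=robot.get_obs()
print({k:(v if not hasattr(v,'tolist') else v.tolist()) for k,v in o.items()}, robot.tip_extent)
for n in("side","top"):
    s=robot.snapshot(n)
    print(n,{k:(v if not hasattr(v,'tolist') else v.tolist()) for k,v in s.items() if k!="frame"})
    cv2.imwrite(f"pics/{n}0.png",s["frame"][:,:,::-1])
E
```

```text
pics
{'time_s': 0.0, 'qpos': [-68.33610560185595, 34.386425064706245, -0.14349481961348667, 91.67907737199539, 0.10529420705155013, 54.024276467877115, -4.5717379600032375], 'qd': [-0.05066643343475176, -0.07309023407999729, -0.031075040534494554, -0.05433880792147558, 0.048003727311045734, -0.011816964492735171, -0.07010662693376013], 'tau': [0.000487417055410333, -76.50584936141968, 1.497340053319931, -25.23415982723236, -0.052508575608953834, 0.017089080065488815, 0.0001466613684897311], 'eef_pos': [318.33472775094725, 650.887756162248, 242.74800803611126], 'tool_rot': [[0.43923692437122064, 0.8983711189127961, -0.0005069243350329669], [0.898369917699692, -0.4392371733527165, -0.0014820652361511694], [-0.001554104616526534, 0.00019557220290101267, -0.9999987732544248]], 'contact_force': [-0.7270694158747876, 0.3206548131324005, 0.058205821910672126], 'torque': [-0.07578482966423743, -0.013388595871150145, 0.0017415578843697288], 'gripper_width': 93.02199396535023} 25.0
side {'fov_y': 57.45856270558848, 'cx': 285.1400773931765, 'cy': 215.3954761982469, 'xyz': [-118.74866505931904, -704.0483086603981, 609.0713272916448], 'rotation': [[0.7400407925433226, 0.3383037762854543, -0.5812832186833301], [-0.6725485069061564, 0.3777105495591135, -0.6364065105025658], [0.004258078222704295, 0.8619079392271274, 0.507046914069197]]}
top {'fov_y': 51.16794172534473, 'cx': 280.87615309972506, 'cy': 205.65835968549933, 'xyz': [210.20891044963932, -41.00658446363785, 1417.1030050625723], 'rotation': [[0.02027302698481094, 0.9823774400987169, -0.18580519250539088], [-0.9993649146877064, 0.025358523547827687, 0.025034228062953825], [0.029304806228788616, 0.18517967077561864, 0.9822676406475616]]}
```

View pics/side0.png

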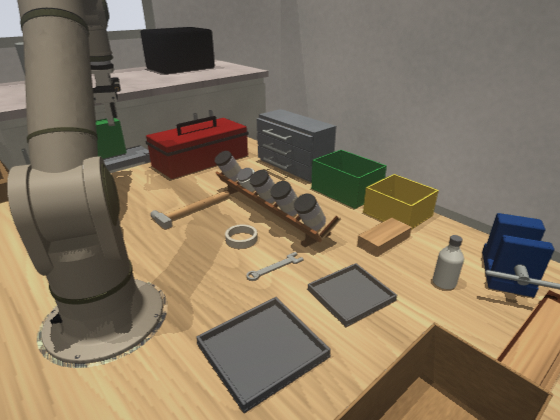

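View pics/top0.png

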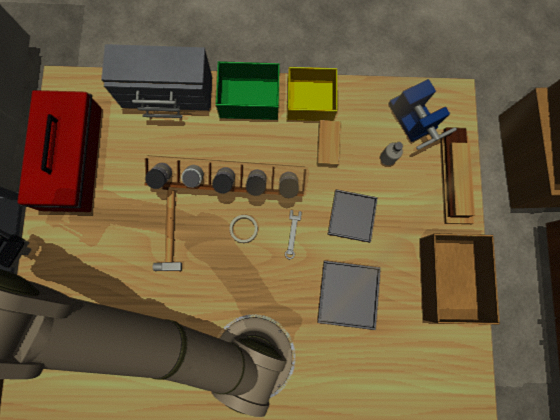

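Both views show the rack with tins at top pixels (158,175), (224,180), (256,182) and (289,184). The squat white can is at (191,177). There are two grey trays, at (353,216) and (349,295).

```bash
cat > h.py <<'E'
import numpy as np,cv2
from workcell import robot
def cam(s):
    f=s["frame"].shape[0]/2/np.tan(np.radians(s["fov_y"]/2)); return f,np.array(s["xyz"]),np.array(s["rotation"])
def proj(s,P):
    f,c,R=cam(s); q=(np.atleast_2d(P)-c)@R
    return np.c_[s["cx"]+f*q[:,0]/-q[:,2], s["cy"]-f*q[:,1]/-q[:,2]]
def plane(s,uv,z):
    f,c,R=cam(s); uv=np.atleast_2d(uv).astype(float)
    d=np.c_[(uv[:,0]-s["cx"])/f,-(uv[:,1]-s["cy"])/f,-np.ones(len(uv))]@R.T
    return c+d*((z-c[2])/d[:,2])[:,None]
E
python3 - <<'E'
from h import *
for n in("side","top"):
    s=robot.snapshot(n); f=s["frame"][:,:,::-1].copy()
    print(n,proj(s,[[0,0,0],robot.get_obs()["eef_pos"]]))
    if n=="top": 
        cv2.imwrite("pics/t_rack.png",cv2.resize(f[145:215,135:320],None,fx=4.3,fy=4.3,interpolation=cv2.INTER_CUBIC))
        cv2.imwrite("pics/t_tray.png",cv2.resize(f[180:335,310:390],None,fx=3.8,fy=3.8,interpolation=cv2.INTER_CUBIC))
        for nm,uv in {"small":[(336,191),(377,197),(370,242),(328,234)],"big":[(325,262),(380,266),(375,328),(318,322)]}.items():
            p=plane(s,uv,18); print(nm,p.round(0).tolist(),np.linalg.norm(p-np.roll(p,1,0),axis=1).round(0))
        print("rackends",plane(s,[(146,160),(305,170)],60).round(0).tolist())
    else:
        cv2.imwrite("pics/s_rack.png",cv2.resize(f[140:250,205:350],None,fx=5,fy=5,interpolation=cv2.INTER_CUBIC))
E
```

```text
side [[105.06030554 316.91734203]
 [111.7006661  114.14273041]]
top [[252.72374278 357.4623947 ]
 [  6.20738722 241.18157402]]
small [[528.0, -257.0, 18.0], [512.0, -391.0, 18.0], [363.0, -366.0, 18.0], [386.0, -230.0, 18.0]] [145. 136. 151. 137.]
big [[296.0, -221.0, 18.0], [287.0, -396.0, 18.0], [96.0, -377.0, 18.0], [111.0, -199.0, 18.0]] [187. 176. 192. 178.]
rackends [[604.0, 357.0, 60.0], [585.0, -151.0, 60.0]]
```

View pics/t_rack.png

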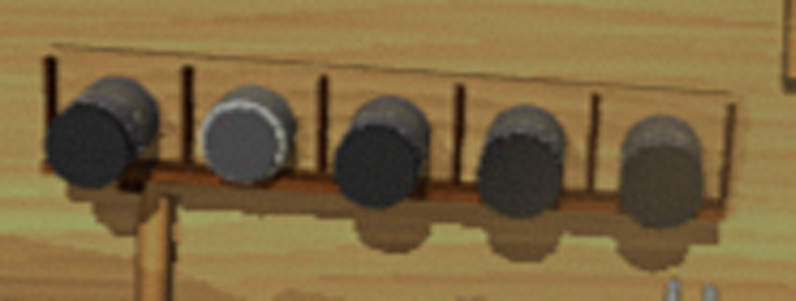

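View pics/t_tray.png

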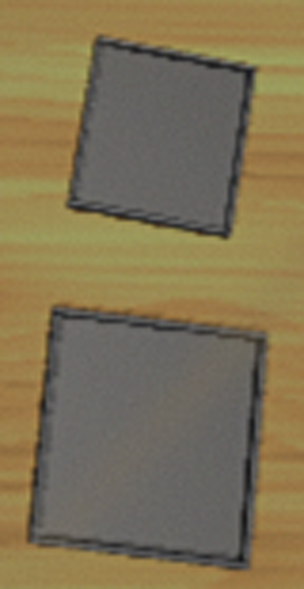

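View pics/s_rack.png

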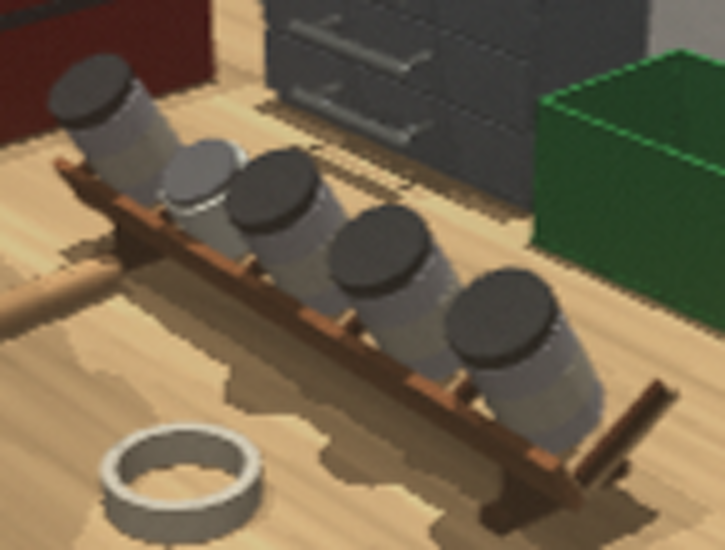

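The tray to use is the small one: it measures 148x137 mm, while the other is 190x177 mm. Next I fit the rack pose from the lid centres in both views.

```bash
cat > fit.py <<'E'
from h import *
from scipy.optimize import least_squares
S={n:robot.snapshot(n) for n in("side","top")}
T=np.array([(90,146),(378,166),(519,175),(661,185)])/4.3+[135,145]-0.4
D=np.array([(92,90),(273,190),(380,250),(500,316)])/5+[205,140]-0.4
ys=np.array([200,0,-100,-200.])
def W(p,L):
    c,s=np.cos(p[2]),np.sin(p[2]); L=np.atleast_2d(L)
    return np.c_[p[0]+c*L[:,0]-s*L[:,1],p[1]+s*L[:,0]+c*L[:,1],L[:,2]]
L=np.c_[-45+0*ys,ys,138+0*ys]
def r(p,w=(1,1)): 
    P=W(p,L); return np.r_[w[0]*(proj(S["top"],P)-T).ravel(),w[1]*(proj(S["side"],P)-D).ravel()]
for w in((1,1),(1,0),(0,1)):
    q=least_squares(r,[590,100,-.03],args=(w,),x_scale=[100,100,.1]); print(w,q.x[:2].round(1),np.degrees(q.x[2]).round(2),q.fun.round(1))
    if w==(1,1): p=q.x
print("tin centres",W(p,np.c_[-22.5+0*ys,ys,99+0*ys]).round(1).tolist())
print("side tray", plane(S["side"],[(309,291),(354,265.5),(396,297),(350,322)],18).round(0).tolist())
f=S["top"]["frame"][:,:,::-1].copy()
E
python3 fit.py
```

```text
(1, 1) [559.9 100.7] -2.69 [-0.4  0.1 -0.3  0.3  0.4  0.6  0.7  0.7  0.  -0.8  0.1 -0.9  0.2 -1.
  0.6 -0.8]
(1, 0) [561.1 101.2] -2.45 [-0.5 -0.  -0.4 -0.1  0.3  0.1  0.6  0.   0.  -0.   0.  -0.   0.  -0.
  0.  -0. ]
(0, 1) [556.1  96.8] -2.99 [ 0.   0.   0.   0.   0.   0.   0.   0.   0.  -0.3 -0.2 -0.1 -0.1 -0.1
  0.2  0.3]
tin centres [[546.8, 301.5, 99.0], [537.4, 101.7, 99.0], [532.7, 1.8, 99.0], [528.0, -98.0, 99.0]]
side tray [[371.0, -250.0, 18.0], [521.0, -259.0, 18.0], [501.0, -394.0, 18.0], [366.0, -373.0, 18.0]]
```

Run:
```python
from h import *
s=robot.snapshot("side");f=s["frame"][:,:,::-1]
cv2.imwrite("pics/s_tray.png",cv2.resize(f[255:335,295:410],None,fx=6,fy=6,interpolation=cv2.INTER_CUBIC))
```

```text
(no output)
```

View pics/s_tray.png

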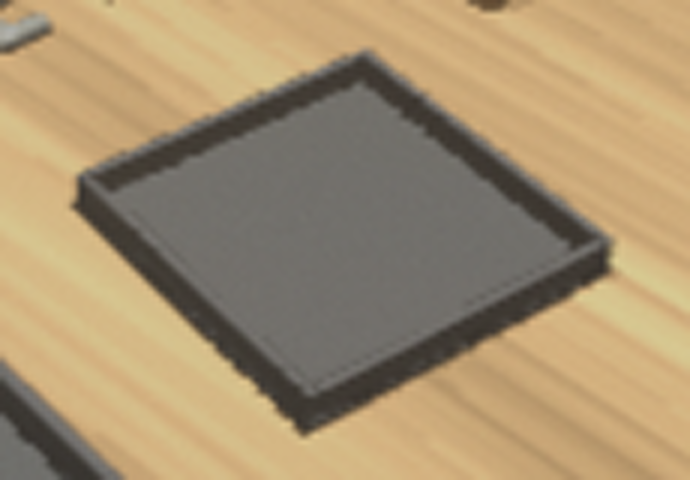

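```bash
python3 -m inch '[[0,-0.5,0,0.5],[0.2,-1,0,0.8],[0.2,-1,0,0.8],[0.3,-1,0,0.8],[0.3,-1,0,0.6],[0.5,-1,0,0.4],[0.6,-1,0,0],[0.7,-1,0,0]]' 76 30
python3 -m inch '[[0.8,-0.9,0,0],[0.8,-0.9,0,0],[0.8,-0.9,0,0],[0.8,-0.6,0,0],[0.7,-0.3,0,0],[0.4,0,0,0],[0.2,0,0,0],[0,0,0,0]]'
python3 - <<'E'
from h import *
o=robot.get_obs();print(np.round(o["eef_pos"],1),np.round(o["tool_rot"],3).tolist(),o["gripper_width"],o["contact_force"])
x=np.array(o["tool_rot"])[:,0];print("jaw angle",np.degrees(np.arctan2(x[1],x[0])))
E
```

```text
time_s: 1.15
eef_pos: [402.7, 425.2, 243.8]
tool_rot: [[0.046, 0.999, 0.0], [0.999, -0.046, 0.0], [0.0, 0.0, -1.0]]
contact_force: [0.4, 0.0, 0.1]
gripper_width: 76.0
time_s: 1.95
eef_pos: [537.4, 319.3, 243.4]
tool_rot: [[0.046, 0.999, -0.0], [0.999, -0.046, 0.0], [0.0, -0.0, -1.0]]
contact_force: [-1.0, -0.5, 0.2]
gripper_width: 75.9
[537.4 319.3 243.4] [[0.046, 0.999, -0.0], [0.999, -0.046, 0.0], [0.0, -0.0, -1.0]] 75.85459825809781 [-0.98736735 -0.48890958  0.2481792 ]
jaw angle 87.37976130917426
```

```bash
python3 -m inch '[[0.147,-0.587,0,0],[0,0,-0.6,0],[0,0,-0.8,0],[0,0,-0.7,0],[0,0,0,0]]'
python3 - <<'E'
from h import *
for n,(a,b,c,d) in {"side":(100,260,160,360),"top":(120,230,110,310)}.items():
    f=robot.snapshot(n)["frame"][:,:,::-1]; cv2.imwrite(f"pics/{n}1.png",cv2.resize(f[a:b,c:d],None,fx=3.7,fy=3.7,interpolation=cv2.INTER_CUBIC))
E
```

```text
time_s: 2.45
eef_pos: [540.0, 299.5, 178.4]
tool_rot: [[0.045, 0.999, -0.004], [0.999, -0.045, -0.003], [-0.003, -0.004, -1.0]]
contact_force: [-0.3, -0.7, 0.7]
gripper_width: 75.8
```

View pics/side1.png

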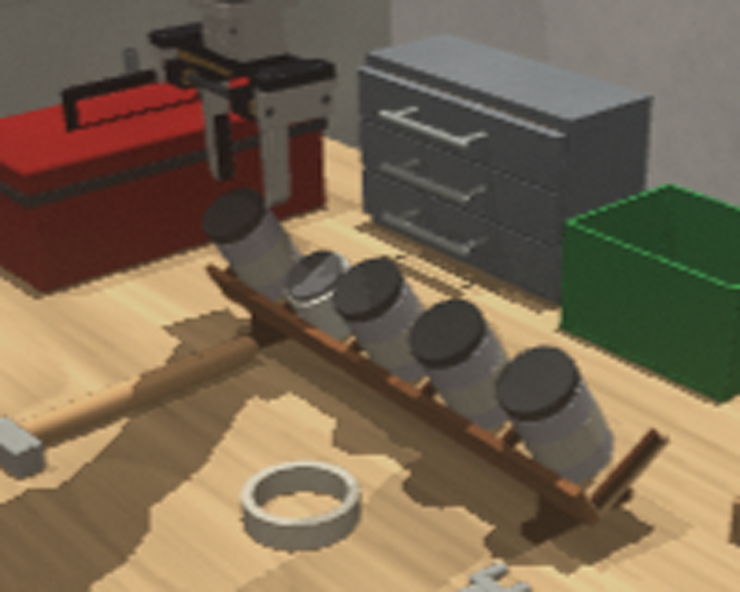

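View pics/top1.png

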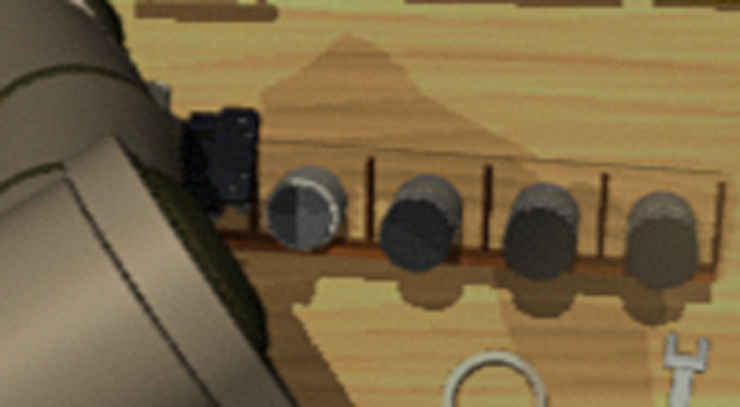

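The side view shows the fingers straddling the leftmost lid at crop (237,213). Descending and gripping.

```bash
python3 -m inch '[[0.05,0.06,-0.4,0],[0,0,-0.5,0],[0,0,-0.5,0],[0,0,-0.4,0],[0,0,-0.36,0],[0,0,0,0]]'
python3 -m inch '[[0,0,0,0],[0,0,0,0],[0,0,0,0],[0,0,0,0],[0,0,0,0]]' 40 30
python3 - <<'E'
from h import *
for n,(a,b,c,d) in {"side":(100,260,160,360)}.items():
    f=robot.snapshot(n)["frame"][:,:,::-1]; cv2.imwrite(f"pics/{n}2.png",cv2.resize(f[a:b,c:d],None,fx=3.7,fy=3.7,interpolation=cv2.INTER_CUBIC))
E
```

```text
time_s: 3.15
eef_pos: [542.7, 302.1, 114.2]
tool_rot: [[0.046, 0.999, -0.002], [0.999, -0.046, -0.001], [-0.001, -0.002, -1.0]]
contact_force: [0.2, -0.4, 0.7]
gripper_width: 76.2
time_s: 3.65
eef_pos: [543.6, 302.7, 116.3]
tool_rot: [[0.046, 0.999, 0.001], [0.999, -0.046, 0.0], [0.001, 0.001, -1.0]]
contact_force: [-0.4, -0.5, 2.5]
gripper_width: 59.8
```

View pics/side2.png

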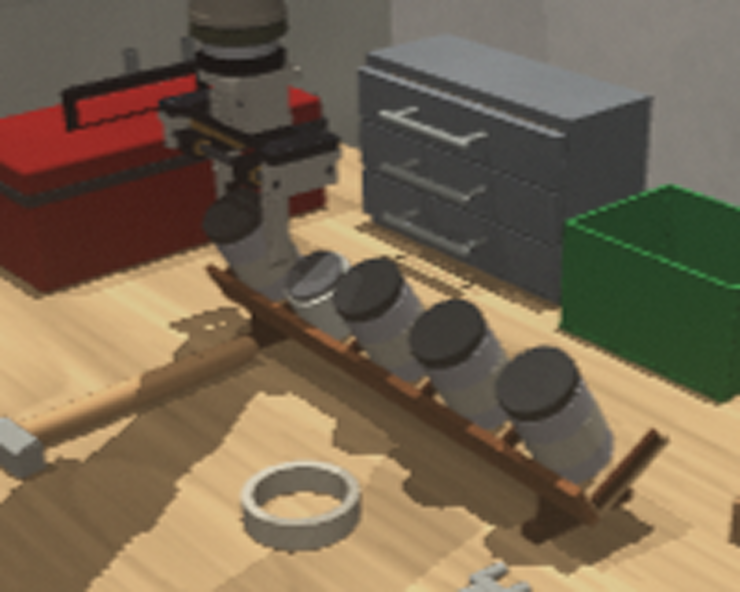

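```bash
python3 -m inch '[[0,0,0.2,0],[0,0,0.3,0],[0,0,0.1,0],[0,0,0,0],[0,0,0,0],[0,0,0,0]]'; python3 -m inch '[[0,0,0,0]]'
```

```text
time_s: 4.3
eef_pos: [543.3, 302.4, 133.6]
tool_rot: [[0.046, 0.999, -0.0], [0.999, -0.046, -0.0], [-0.0, -0.0, -1.0]]
contact_force: [-0.4, -0.5, -2.9]
gripper_width: 59.7
time_s: 4.4
eef_pos: [543.2, 302.4, 133.5]
tool_rot: [[0.046, 0.999, -0.0], [0.999, -0.046, -0.0], [-0.0, -0.0, -1.0]]
contact_force: [0.4, -0.8, -1.0]
gripper_width: 59.5
```

```bash
for i in 1 2 3 4; do python3 -m inch '[[0,0,0,0]]' | grep -E "contact"; done
python3 - <<'E'
from h import *
for n,(a,b,c,d) in {"side":(100,260,160,360)}.items():
    f=robot.snapshot(n)["frame"][:,:,::-1]; cv2.imwrite(f"pics/{n}3.png",cv2.resize(f[a:b,c:d],None,fx=3.7,fy=3.7,interpolation=cv2.INTER_CUBIC))
E
```

```text
contact_force: [0.9, 0.7, -1.7]
contact_force: [0.2, 0.6, -1.7]
contact_force: [-0.3, -0.4, -1.8]
contact_force: [0.9, 0.8, -0.1]
```

View pics/side3.png

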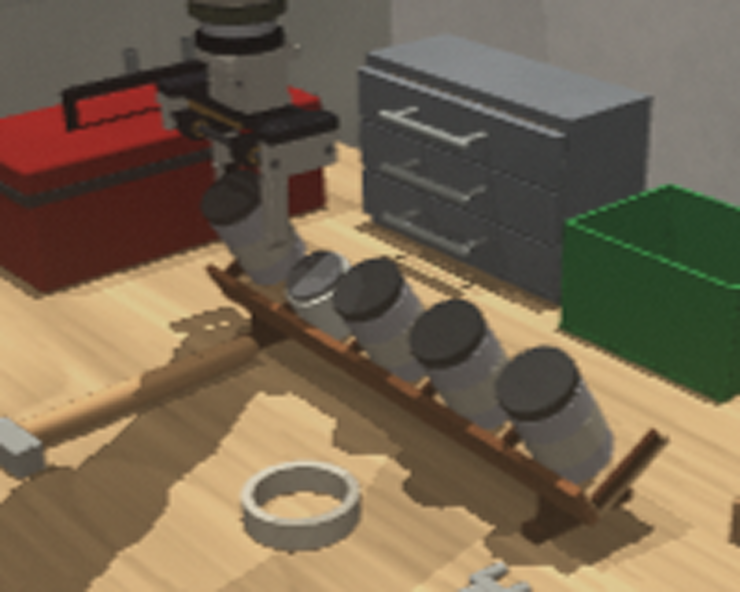

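Weight is about 1.5 N, so this one is empty. It is 17 mm up and still leaning with the rack. Lowering it the same way and releasing.

```bash
python3 -m inch '[[0,0,-0.2,0],[0,0,-0.2,0],[0,0,-0.12,0],[0,0,-0.06,0],[0,0,-0.02,0],[0,0,0,0]]';  python3 -m inch '[[0,0,0,0],[0,0,0,0],[0,0,0,0],[0,0,0.3,0],[0,0,0.6,0],[0,0,0.7,0],[0,0,0.6,0],[0,0,0,0]]' 76
python3 - <<'E'
from h import *
for n,(a,b,c,d) in {"side":(100,260,160,360)}.items():
    f=robot.snapshot(n)["frame"][:,:,::-1]; cv2.imwrite(f"pics/{n}4.png",cv2.resize(f[a:b,c:d],None,fx=3.7,fy=3.7,interpolation=cv2.INTER_CUBIC))
E
```

```text
time_s: 5.45
eef_pos: [543.0, 302.3, 116.0]
tool_rot: [[0.046, 0.999, -0.001], [0.999, -0.046, -0.001], [-0.001, -0.001, -1.0]]
contact_force: [-2.6, -0.3, 3.5]
gripper_width: 59.5
time_s: 6.25
eef_pos: [544.6, 303.2, 184.8]
tool_rot: [[0.047, 0.999, 0.004], [0.999, -0.047, 0.002], [0.003, 0.004, -1.0]]
contact_force: [-0.0, -0.6, 0.8]
gripper_width: 75.6
```

View pics/side4.png

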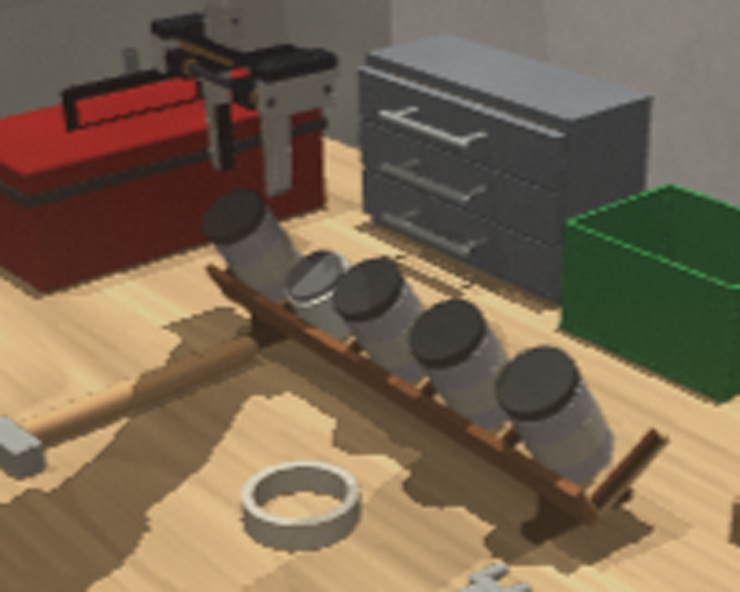

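Tin back in place. Next is the middle tin.

```bash
python3 -m inch '[[0,0,0.6,0],[-0.05,-0.7,0,0],[-0.05,-1,0,0],[-0.05,-1,0,0],[-0.05,-1,0,0],[-0.05,-1,0,0],[-0.05,-1,0,0],[-0.05,-0.67,0,0]]'
python3 -m inch '[[0,-0.3,0,0],[0,0,-0.4,0],[0,0,-0.6,0],[0,0,0,0],[0,0,0,0]]'
```

```text
time_s: 7.1
eef_pos: [531.8, 107.5, 198.8]
tool_rot: [[0.049, 0.999, -0.002], [0.999, -0.049, -0.002], [-0.002, -0.001, -1.0]]
contact_force: [0.4, 0.8, -0.3]
gripper_width: 75.8
time_s: 7.6
eef_pos: [532.5, 103.4, 169.0]
tool_rot: [[0.045, 0.999, -0.002], [0.999, -0.045, -0.0], [-0.0, -0.002, -1.0]]
contact_force: [-0.1, 0.6, 0.3]
gripper_width: 76.2
```

```bash
python3 -m inch '[[0,-0.05,-0.4,0],[0,0,-0.5,0],[0,0,-0.5,0],[0,0,-0.3,0],[0,0,-0.1,0],[0,0,0,0]]'
python3 -m inch '[[0,0,0,0],[0,0,0,0],[0,0,0,0],[0,0,0,0],[0,0,0,0]]' 40 30
python3 -m inch '[[0,0,0.2,0],[0,0,0.3,0],[0,0,0.1,0],[0,0,0,0],[0,0,0,0],[0,0,0,0]]'; for i in 1 2 3 4; do python3 -m inch '[[0,0,0,0]]' | grep -E "contact"; done
python3 - <<'E'
from h import *
for n,(a,b,c,d) in {"side":(100,260,160,360)}.items():
    f=robot.snapshot(n)["frame"][:,:,::-1]; cv2.imwrite(f"pics/{n}5.png",cv2.resize(f[a:b,c:d],None,fx=3.7,fy=3.7,interpolation=cv2.INTER_CUBIC))
E
```

```text
time_s: 8.2
eef_pos: [532.8, 101.0, 115.5]
tool_rot: [[0.046, 0.999, -0.0], [0.999, -0.046, -0.0], [-0.0, -0.0, -1.0]]
contact_force: [0.7, 0.2, -0.5]
gripper_width: 76.2
time_s: 8.7
eef_pos: [533.0, 101.1, 116.2]
tool_rot: [[0.046, 0.999, 0.001], [0.999, -0.046, 0.0], [0.0, 0.001, -1.0]]
contact_force: [-0.8, 1.0, 3.9]
gripper_width: 59.5
time_s: 9.3
eef_pos: [532.7, 100.8, 133.6]
tool_rot: [[0.046, 0.999, -0.0], [0.999, -0.046, -0.0], [-0.0, -0.0, -1.0]]
contact_force: [0.5, -0.3, -4.9]
gripper_width: 59.6
contact_force: [-0.3, 0.6, -5.6]
contact_force: [-0.4, 0.6, -4.9]
contact_force: [-0.8, -0.5, -5.6]
contact_force: [-0.4, 0.2, -4.7]
```

View pics/side5.png

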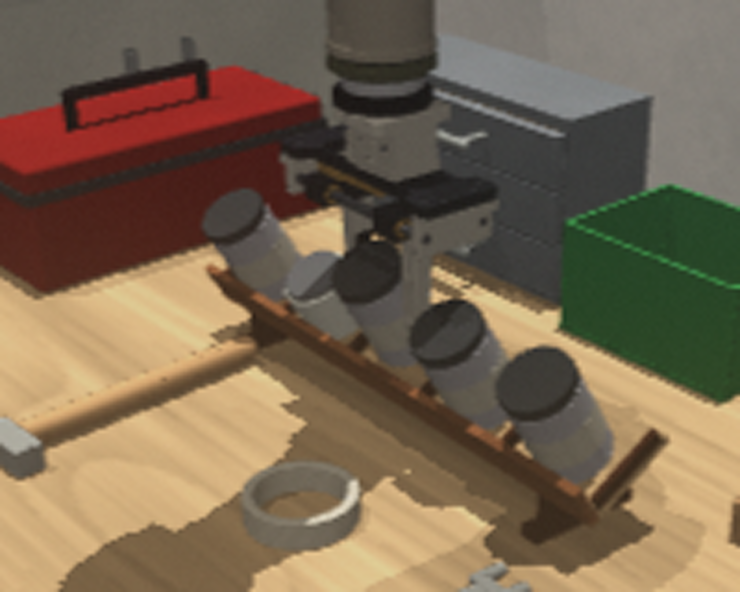

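The middle tin, at top pixel (223,184), reads about 5.1 N, so it is the full one. Lifting it clear and checking how it hangs.

```bash
python3 -m inch '[[0,0,0.3,0],[0,0,0.6,0],[0,0,0.8,0],[0,0,0.8,0],[0,0,0.8,0],[0,0,0.6,0],[0,0,0.3,0],[0,0,0,0]]'
python3 - <<'E'
from h import *
for n,(a,b,c,d) in {"side":(60,220,200,400)}.items():
    f=robot.snapshot(n)["frame"][:,:,::-1]; cv2.imwrite(f"pics/{n}6.png",cv2.resize(f[a:b,c:d],None,fx=3.7,fy=3.7,interpolation=cv2.INTER_CUBIC))
E
```

```text
time_s: 10.55
eef_pos: [533.3, 101.0, 261.2]
tool_rot: [[0.046, 0.999, 0.002], [0.999, -0.046, 0.001], [0.001, 0.002, -1.0]]
contact_force: [0.5, 1.1, -5.5]
gripper_width: 59.7
```

View pics/side6.png

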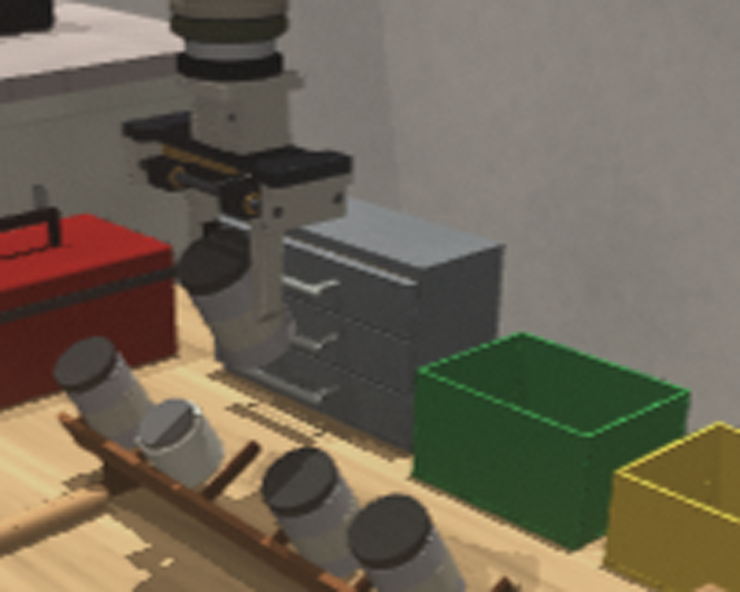

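```bash
python3 -m inch '[[-0.05,-0.3,0,0],[-0.1,-0.6,0,0],[-0.2,-0.9,0,0],[-0.2,-1,0,0],[-0.3,-1,0,0],[-0.3,-1,0,0],[-0.3,-1,0,0],[-0.3,-1,0,0]]'; python3 -m inch '[[-0.3,-1,0,0],[-0.3,-1,0,0],[-0.3,-1,0,0],[-0.3,-1,0,0],[-0.3,-1,0,0],[-0.3,-1,0,0],[-0.2,-0.6,0,0],[-0.03,-0.33,0,0]]';python3 -m inch '[[0,0,-0.4,0],[0,0,-0.8,0],[0,0,-0.9,0],[0,0,-0.9,0],[0,0,-0.8,0],[0,0,-0.6,0],[0,0,-0.3,0],[0,0,0,0]]'
python3 - <<'E'
from h import *
for n,(a,b,c,d) in {"side":(170,330,240,440),"top":(150,310,250,450)}.items():
    f=robot.snapshot(n)["frame"][:,:,::-1]; cv2.imwrite(f"pics/{n}7.png",cv2.resize(f[a:b,c:d],None,fx=3.7,fy=3.7,interpolation=cv2.INTER_CUBIC))
E
```

```text
time_s: 11.4
eef_pos: [479.0, -104.8, 258.8]
tool_rot: [[0.047, 0.999, -0.002], [0.999, -0.047, 0.0], [-0.0, -0.002, -1.0]]
contact_force: [0.3, -0.1, -5.0]
gripper_width: 59.3
time_s: 12.2
eef_pos: [417.4, -313.0, 258.7]
tool_rot: [[0.05, 0.999, -0.002], [0.999, -0.05, 0.0], [0.0, -0.002, -1.0]]
contact_force: [-0.4, 0.1, -5.6]
gripper_width: 59.0
time_s: 13.0
eef_pos: [419.3, -309.6, 117.3]
tool_rot: [[0.045, 0.999, -0.002], [0.999, -0.045, 0.002], [0.002, -0.002, -1.0]]
contact_force: [0.0, -0.5, -4.8]
gripper_width: 59.5
```

View pics/side7.png

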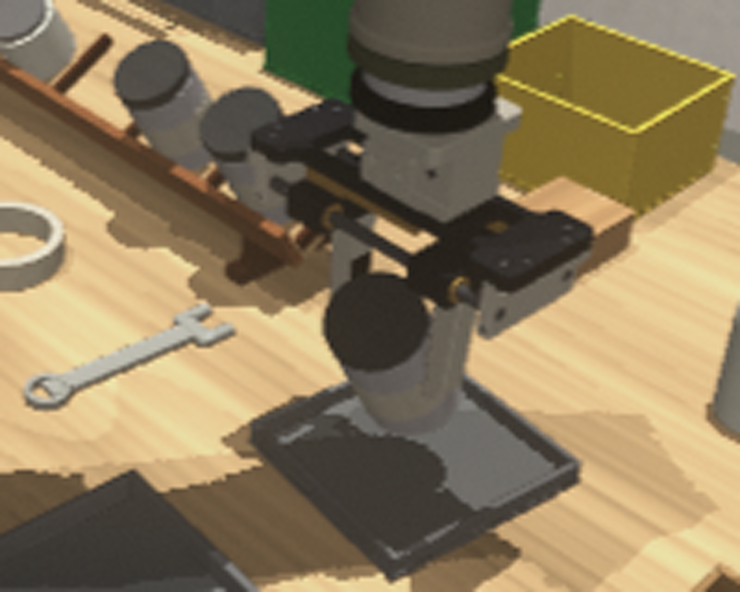

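View pics/top7.png

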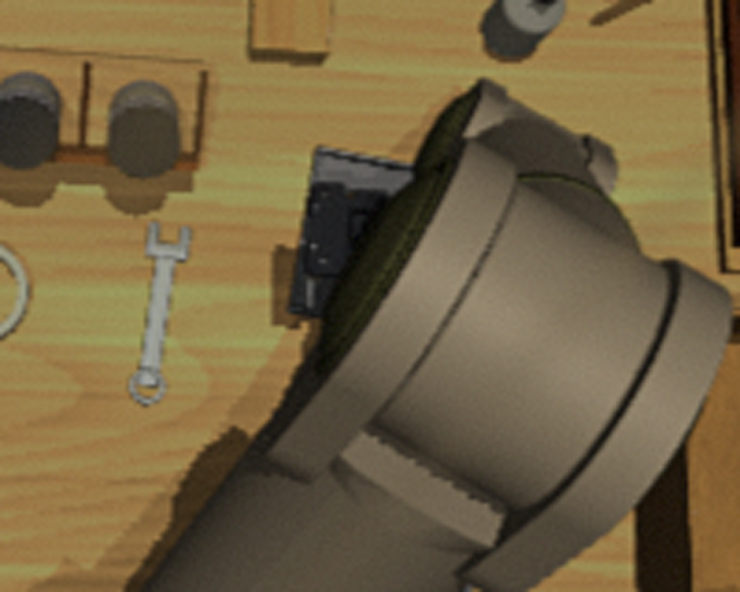

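```bash
python3 -m inch '[[0,0,-0.4,0],[0,0,-0.4,0],[0,0,-0.3,0],[0,0,-0.15,0],[0,0,0,0],[0,0,0,0]]'; for i in 1 2 3 4; do python3 -m inch '[[0,0,-0.05,0],[0,0,0,0]]'|grep -E "eef|contact"; done
```

```text
time_s: 13.7
eef_pos: [419.5, -311.0, 81.2]
tool_rot: [[0.046, 0.999, -0.0], [0.999, -0.046, 0.0], [0.0, -0.0, -1.0]]
contact_force: [0.8, 0.1, -4.5]
gripper_width: 59.7
eef_pos: [419.6, -311.1, 80.0]
contact_force: [-0.2, -0.1, -4.9]
eef_pos: [419.5, -311.0, 78.3]
contact_force: [0.4, -0.9, -4.2]
eef_pos: [419.6, -311.1, 76.8]
contact_force: [0.2, -0.8, -3.1]
eef_pos: [419.8, -311.1, 76.1]
contact_force: [-1.2, 2.1, 9.0]
```

Touchdown at TCP z 76.5. I ease the grip and swing the tin upright about its resting edge.

```bash
python3 -m inch '[[0,0,0,0],[0,0,0,0],[0,0,0,0]]' - 9; python3 -m inch '[[0.1,0,0,0],[0.1,0,0,0],[0.1,0,-0.01,0],[0.08,0,-0.02,0],[0,0,0,0]]'
python3 - <<'E'
from h import *
for n,(a,b,c,d) in {"side":(170,330,240,440)}.items():
    f=robot.snapshot(n)["frame"][:,:,::-1]; cv2.imwrite(f"pics/{n}8.png",cv2.resize(f[a:b,c:d],None,fx=3.7,fy=3.7,interpolation=cv2.INTER_CUBIC))
E
```

```text
time_s: 14.8
eef_pos: [420.1, -311.1, 76.1]
tool_rot: [[0.046, 0.999, 0.001], [0.999, -0.046, -0.001], [-0.001, 0.001, -1.0]]
contact_force: [-1.0, 0.7, 7.6]
gripper_width: 59.7
time_s: 15.3
eef_pos: [431.9, -311.3, 74.5]
tool_rot: [[0.046, 0.999, 0.001], [0.999, -0.046, -0.001], [-0.001, 0.001, -1.0]]
contact_force: [1.1, -0.9, 4.2]
gripper_width: 59.8
```

View pics/side8.png

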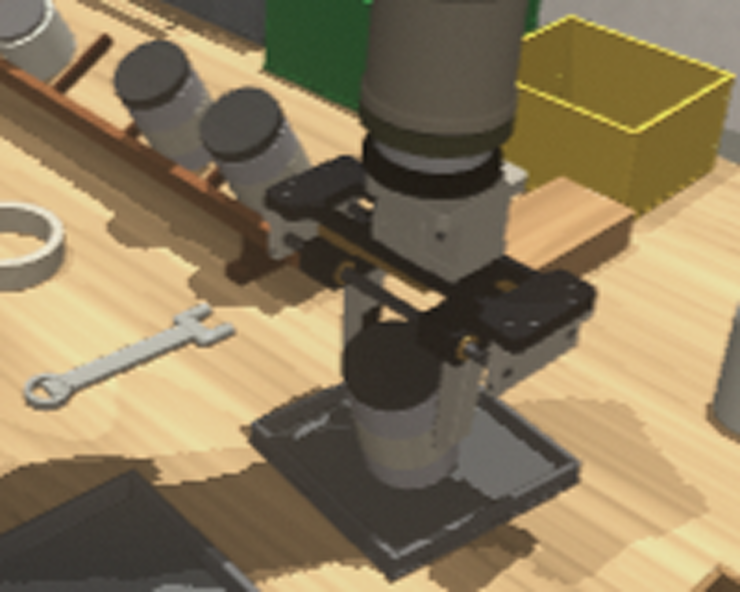

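It is pivoting as planned and leans less now. Continuing the arc.

```bash
python3 -m inch '[[0.1,0,-0.02,0],[0.1,0,-0.02,0],[0.1,0,-0.03,0],[0.07,0,-0.02,0],[0,0,0,0]]' ; python3 -m inch '[[0.08,0,-0.03,0],[0.08,0,-0.03,0],[0.05,0,-0.02,0],[0,0,0,0]]'
python3 - <<'E'
from h import *
for n,(a,b,c,d) in {"side":(170,330,240,440)}.items():
    f=robot.snapshot(n)["frame"][:,:,::-1]; cv2.imwrite(f"pics/{n}9.png",cv2.resize(f[a:b,c:d],None,fx=3.7,fy=3.7,interpolation=cv2.INTER_CUBIC))
E
```

```text
time_s: 15.85
eef_pos: [442.3, -311.0, 71.5]
tool_rot: [[0.046, 0.999, 0.0], [0.999, -0.046, -0.0], [0.0, 0.0, -1.0]]
contact_force: [1.9, -2.0, -0.3]
gripper_width: 60.1
time_s: 16.25
eef_pos: [448.5, -310.9, 69.2]
tool_rot: [[0.046, 0.999, 0.0], [0.999, -0.046, 0.0], [0.0, 0.0, -1.0]]
contact_force: [0.8, -0.9, -0.3]
gripper_width: 59.9
```

View pics/side9.png

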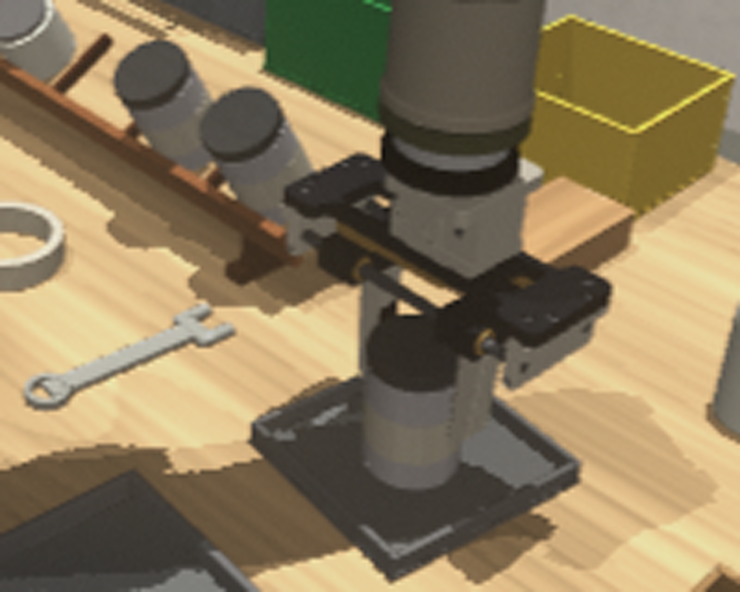

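```bash
python3 -m inch '[[0.08,0,-0.03,0],[0.06,0,-0.02,0],[0,0,-0.02,0],[0,0,0,0]]' ; python3 -m inch '[[0,0,0,0],[0,0,0,0]]' - 3; python3 -m inch '[[0,0,0,0],[0,0,0,0],[0,0,0,0]]' 64;python3 -m inch '[[0,0,0,0],[0,0,0,0],[0,0,0,0]]' 80;python3 - <<'E'
from h import *
for n,(a,b,c,d) in {"side":(170,330,240,440)}.items():
    f=robot.snapshot(n)["frame"][:,:,::-1]; cv2.imwrite(f"pics/{n}10.png",cv2.resize(f[a:b,c:d],None,fx=3.7,fy=3.7,interpolation=cv2.INTER_CUBIC))
E
```

```text
time_s: 16.7
eef_pos: [453.1, -311.0, 67.3]
tool_rot: [[0.046, 0.999, 0.001], [0.999, -0.046, -0.0], [-0.0, 0.001, -1.0]]
contact_force: [1.9, 0.5, 3.0]
gripper_width: 59.9
time_s: 16.9
eef_pos: [453.1, -311.0, 67.4]
tool_rot: [[0.046, 0.999, 0.001], [0.999, -0.046, -0.0], [-0.0, 0.001, -1.0]]
contact_force: [2.2, 0.3, 2.2]
gripper_width: 59.9
time_s: 17.2
eef_pos: [451.9, -310.9, 67.0]
tool_rot: [[0.047, 0.999, -0.001], [0.999, -0.047, 0.0], [0.0, -0.001, -1.0]]
contact_force: [-1.2, -0.1, 0.5]
gripper_width: 63.8
time_s: 17.5
eef_pos: [452.4, -311.0, 67.2]
tool_rot: [[0.046, 0.999, -0.0], [0.999, -0.046, 0.0], [0.0, -0.0, -1.0]]
contact_force: [-0.5, -0.4, 0.3]
gripper_width: 78.9
```

View pics/side10.png

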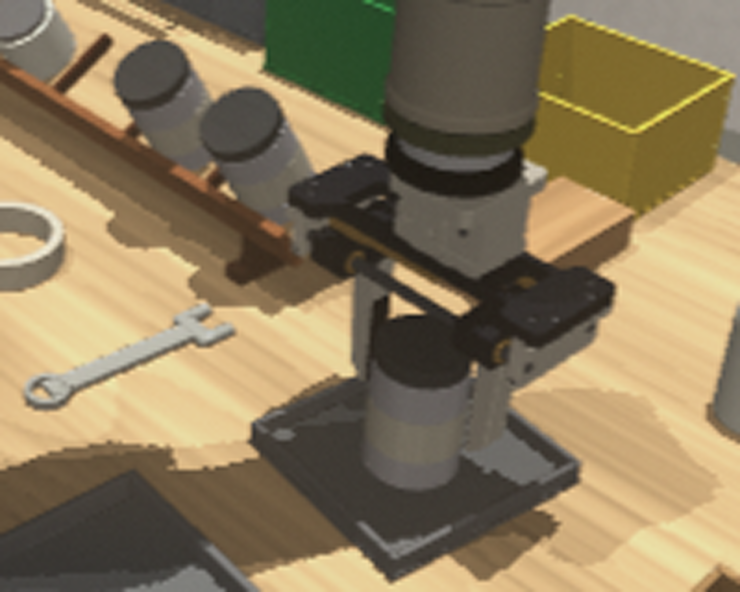

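The tin is standing and free of the fingers. Retreating straight up, then aside for a clear look.

```bash
python3 -m inch '[[0,0,0.3,0],[0,0,0.6,0],[0,0,1,0],[0,0,1,0],[0,0,1,0],[0,0,1,0],[0,0,0.8,0],[0,0,0.3,0]]'; python3 -m inch '[[0,0.5,0,0],[0,1,0,0],[0,1,0,0],[0,1,0,0],[0,1,0,0],[0,1,0,0],[0,1,0,0],[0,0.5,0,0]]'; python3 -m inch '[[0,0.5,0,0],[0,1,0,0],[0,1,0,0],[0,1,0,0],[0,1,0,0],[0,1,0,0],[0,0.5,0,0],[0,0,0,0]]';python3 - <<'E'
from h import *
for n,(a,b,c,d) in {"side":(130,330,200,440),"top":(130,280,130,400)}.items():
    s=robot.snapshot(n);f=s["frame"][:,:,::-1]; cv2.imwrite(f"pics/{n}11.png",cv2.resize(f[a:b,c:d],None,fx=2.9,fy=2.9,interpolation=cv2.INTER_CUBIC))
    for P in ([450,-311,95],[450,-311,5]): print(n,(proj(s,P)-[c,a])*2.9)
E
```

```text
time_s: 18.35
eef_pos: [453.1, -311.4, 250.2]
tool_rot: [[0.047, 0.999, 0.003], [0.999, -0.047, -0.002], [-0.002, 0.004, -1.0]]
contact_force: [0.4, -1.2, -0.5]
gripper_width: 80.2
time_s: 19.15
eef_pos: [451.2, -97.4, 245.8]
tool_rot: [[0.043, 0.999, -0.003], [0.999, -0.043, 0.001], [0.001, -0.003, -1.0]]
contact_force: [0.1, -1.7, 0.8]
gripper_width: 80.0
time_s: 19.95
eef_pos: [451.1, 81.6, 246.0]
tool_rot: [[0.042, 0.999, -0.002], [0.999, -0.042, 0.0], [0.0, -0.002, -1.0]]
contact_force: [-0.7, 0.1, -0.5]
gripper_width: 79.7
side [[450.73372205 382.613354  ]]
side [[439.76766223 472.82860239]]
top [[659.85156889 234.58668199]]
top [[643.85577494 248.39219281]]
```

View pics/side11.png

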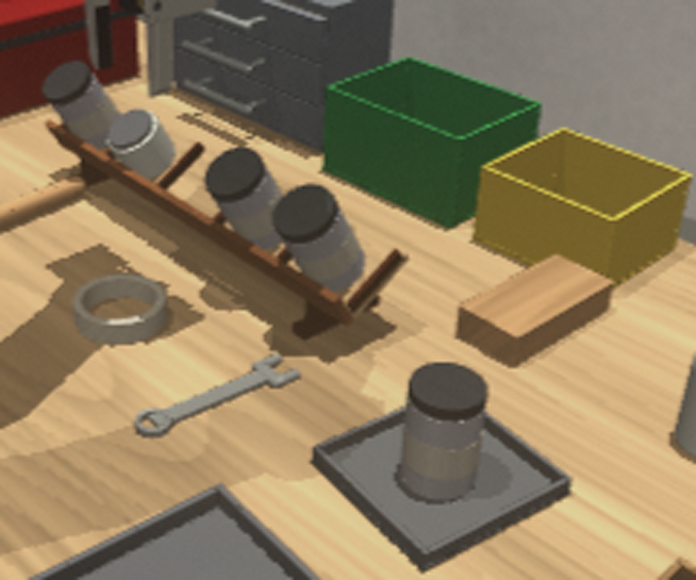

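View pics/top11.png

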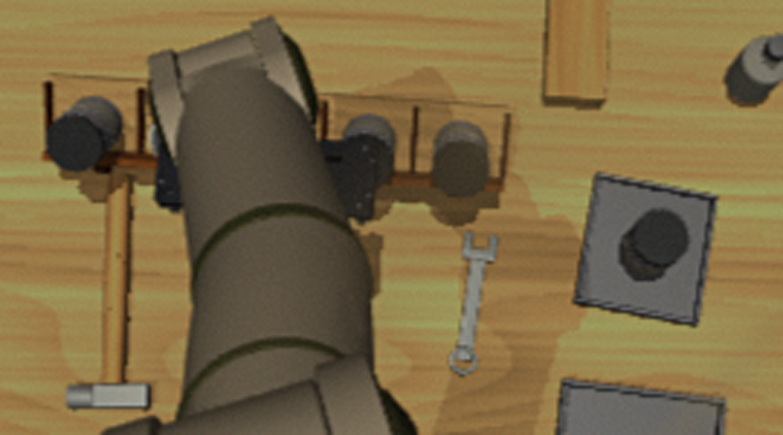

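The tin stands upright near the tray's centre, with its lid at side crop (447,390) against a predicted (451,383). The three empties lean in the rack as before, and the hammer, tape, wrench, offcut and can look unmoved. The gripper is clear of everything.

```bash
python3 -c "
from workcell import robot
print(robot.finish_job())"
```

```text
the job is handed in; nothing more can be done
None
```

I found the full tin, stood it upright in the small grey tray, and handed the job in at about 20 s of the 72 s allowed; no verdict was reported.

- **Weighing:** I lifted two tins. The leftmost read about 1.5 N, so it was empty and went back in its place. The middle one read about 5.1 N, so it was the full one. I did not lift the other two, since only one tin is full.
- **Placing:** The tool can't tilt, so I set the leaning tin's edge on the tray floor, eased the grip to 9 N and swung it upright about that edge before letting go. Wrist forces stayed under about 10 N at every reading.
- **Last pictures:** The tin stands upright near the tray's centre. The three empties lean in the rack, and the hammer, tape roll, wrench and offcut look unmoved, as does the squat can. In the final pictures the glue bottle showed only partly, and I measured none of these against their starting positions. The gripper touches nothing.
- **Disagreements:**
  - The lid appeared about 3 px (picture pixels) from where I predicted it.
  - The rack position fitted from each camera alone differed by about 5 mm.
  - The tray measured 148 x 137 mm against the 150 x 140 mm given.

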